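# Press the walnut box's lid home

## Task

The finish on the dark brown turned box with the brass inlay is dry, so close it: press down lightly on top of its lid with closed fingertips until the lid is fully home, without shifting, tipping or lifting the box, then withdraw. The pale box, the red-brown box and the wax tin beside it must not be touched: the finish on the other two is still wet and their lids must stay standing proud.

Things in the scene. Friction and masses are not known exactly. Their poses are not given: they have to be found in the camera images.
- walnut_box: the dark brown (walnut) box to be closed, lid and body of the same wood: round turned box with gently curved body, 64 mm diameter at most, 55 mm high without its lid; loose, about 0.2 kg; origin at the centre of its underside, z up along its axis. It stands on the drying board. While the lid stands proud, a pale collar 52 mm wide shows between lid and body.
- walnut_lid_top (a point): centre of the flat top of the dark brown lid (62 mm diameter across its rim, top flat 56 mm wide, 12 mm thick, round brass inlay 24 mm wide in the middle); it sinks with the lid. Proud: 75 to 81 mm above the box's underside; home: 67 mm.
- walnut_lid (a joint): how far the dark brown lid has sunk, m: 0 = standing 14 mm proud of the body, 0.014 = fully home on the rim. It starts between 0 and 0.006. The fit is a close piston fit: it stays where it is left, and sinks under about 3 N, plus some 0.6 N for every 10 mm/s of speed. When home it stops hard.
- maple_box: bystander, pale cream (maple) box, black inlay in its lid, same shape: round turned box with gently curved body, 64 mm diameter at most, 55 mm high without its lid; loose, about 0.2 kg; origin at the centre of its underside, z up along its axis. It stands on the drying board. While the lid stands proud, a pale collar 52 mm wide shows between lid and body.
- maple_lid (a joint): how far the pale lid has sunk, m, as for the dark lid; it starts between 0 and 0.006 and must stay there
- cherry_box: bystander, red-brown (cherry) box, white inlay in its lid, same shape: round turned box with gently curved body, 64 mm diameter at most, 55 mm high without its lid; loose, about 0.2 kg; origin at the centre of its underside, z up along its axis. It stands on the drying board. While the lid stands proud, a pale collar 52 mm wide shows between lid and body.
- cherry_lid (a joint): how far the red-brown lid has sunk, m, as for the dark lid; it starts between 0 and 0.006 and must stay there
- tin: bystander, round closed wax tin, pale bare metal with a green lid, 69 mm diameter, 46 mm high; loose, 0.16 kg; origin at the centre of its underside
- board: fixed grey drying board, 300 x 360 mm, 12 mm thick, origin at the centre of its underside; 18 mm high wood strip along each long edge (its own -x and +x edges). The three boxes and the tin stand on it in four places of a 2 by 2 pattern (about 130 mm apart along the board's x, 180 mm along its y, each up to 15 mm off), any of them in any place.
Not all that is in view belongs to the job. Leave any orange look-alike of the walnut_box alone.

How it is judged:
By the outcome, as a careful person would: the job done as asked, in the order asked, and still so for the second after the job is handed in, with the robot touching nothing.
It also fails if it takes over 29 s, if anything falls off the work surface, if the arm or the gripper's body presses on something with over 40 N, if the wrist force passes 120 N, or if a joint passes its speed limit or range.

## Robot

A 6-joint arm with a two-finger parallel gripper is mounted at the origin on the work surface. World frame = base frame: x ahead of the robot, y to its left, z up, the work surface at z = 0. Lengths are in m, angles in rad, forces in N, time in s.
With the tool pointing down it reaches from about 0.375 to 0.9 m from the base axis. Payload 3.1 kg.
Tool frame: the origin (TCP) lies at the very end of the fingers, on their centre line; the grasp point (between the pads) lies 19 mm behind it; z points along the fingers, y is the direction in which the jaws open and shut (so a half turn about z gives the same grasp; the last joint's range is limited). The gripper opens to 87 mm and grips with 3 to 60 N. Pads are 19 mm wide; open, the fingers measure 117 mm over their backs; the gripper's body (75 mm by 190 mm) begins 51 mm behind the grasp point.
Start: joints at [-1.433, 0.527, 1.433, -0, 1.181, -0.178], TCP at [0.195, -0.594, 0.223] pointing down, gripper open.
Joint ranges: [-3.08, 3.08], [-0.75, 2.2], [0.22, 2.44], [-1.43, 4.57], [0, 2.65], [-2.85, 2.85]. Speed limits (rad/s): [2.79, 2.79, 3.14, 3.14, 3.14, 3.14].

## Interface

Orientations are given as a unit quaternion [x, y, z, w].
In Python, from rig import robot gives the robot as it stands.
- The arm moves only by the tool arm_command, never from a script. Its argument "targets" is a list of rows, each a list of 5 numbers: the shift along the tool's x, y, z in cm, then the turn about the tool's z in rad, then the finger opening in cm, from 0 to 8.7. In form: [[dx, dy, dz, spin, hand], ...]. A call has 1 to 5 rows; each row is the pose to reach, as a shift and turn from the pose commanded when the call began, along the tool's axes at that moment; what a row does not reach only later rows make up. A row lasts 1/8 s, in which the tool goes at most 62.5 mm and 10.7 degrees, less where a joint would pass 70% of its speed; a pose out of reach is approached as far as the arm can. A call with a gripper value outside its range is refused whole. The fingers move at their own pace and stop on an object; "newtons" is the grip in N (left out, the last holds). Time passes only in rows, so rows that repeat a pose let the fingers close. It gives the time, the measured TCP pose, the force and the opening at its end, in the units of the state.
- robot.get_obs(): the state, without advancing time (a new reading comes with each control period).
- robot.camera(name): name is "side" or "top" or "wrist"; returns (picture, depth): 480x640x3 uint8, red, green, blue; 480x640 float32, m along the optical axis (not along the pixel's ray), 0 where there is no reading.
- robot.camera_model(name): a dict with "mtx" (3x3 intrinsics, pixels), "extrinsics" (4x4, takes a point from world to camera coordinates). Camera axes: x right, y up, looking along -z (the intrinsics and any distortion apply to the point x, -y, -z); pixel columns grow to the right and rows downward; lengths in m; the calibration is good to about 2 mm. The wrist camera is an equidistant fisheye: a pixel r from the principal point sees the ray r / f radians off the axis. A picture is of the moment at which its call begins: read the wrist's pose just before it. camera_model takes no time and is no camera call; for the wrist camera it gives the pose at the moment of the call.
- robot.hand_in(): hands the job in, once; it reports no verdict.
The state is a dict: "time": time; "q": joint angles; "joint_velocities": joint speeds; "joint_torque": joint torques, N m; "position": TCP position; "tool_rot": TCP orientation; "ft_force": force on the tool from outside, world axes, zero at the start; "moment": the same for the moment, N m; "grip_width": finger opening in m.
Only numpy, scipy, OpenCV 4.12 (cv2) and the standard library are available. Lean on these libraries where they do the work, as an engineer would, in place of code of your own. Each camera call takes 0.05 s, during which the arm holds its last target.

## Working session

There is one attempt and no reset: what is moved stays moved. The work goes in short steps, Python scripts to look and compute and a tool call to move; the robot and the scene stay as the last step left them, time stands still between calls to the robot, and variables do not carry over. Pictures are saved under pics/ and viewed, and the job is handed in when it is done.

Besides the shell and the picture viewer there is one more tool, called after "Emit:" as name(argument=value, ...) on one line, values as JSON. arm_command: Moves the arm, as the interface text tells. Its arguments: {"type":"object","properties":{"targets":{"type":"array","items":{"type":"array","items":{"type":"number"}}},"newtons":{"type":"number"}},"required":["targets"]}

```bash
mkdir -p pics
python3 - <<'E'
from rig import robot
import cv2,numpy as np
o=robot.get_obs();print(o)
for n in("top","side"):
    p,d=robot.camera(n);cv2.imwrite(f"pics/{n}0.png",p[:,:,::-1]);np.save(f"pics/{n}0.npy",d)
    m=robot.camera_model(n);print(n,m)
E
```

```text
{'time': 0.0, 'q': array([-1.43251012e+00,  5.28471839e-01,  1.43392191e+00, -1.38506937e-05,
        1.18136163e+00, -1.78498343e-01]), 'joint_velocities': array([-0.00042722, -0.00033911,  0.00051648, -0.00178427,  0.00021314,
       -0.00111995]), 'joint_torque': array([-1.37560387e-04, -4.40039885e+01, -1.76589417e+01,  6.32290402e-02,
        5.82777383e-02, -1.50769729e-04]), 'position': array([ 0.19461767, -0.59315303,  0.2215619 ]), 'tool_rot': array([ 9.87481154e-01,  1.57733323e-01,  1.53378782e-05, -1.08127557e-03]), 'ft_force': array([-0.07300413,  0.13417917,  0.68188615]), 'moment': array([-0.01162535, -0.03024699,  0.03657831]), 'grip_width': 0.08653445091101226}
top {'mtx': array([[624.95823894,   0.        , 324.8063093 ],
       [  0.        , 624.95823894, 228.23651829],
       [  0.        ,   0.        ,   1.        ]]), 'extrinsics': array([[ 4.94166256e-05, -9.99987243e-01,  5.05080257e-03,
        -6.71720408e-02],
       [ 9.97003169e-01,  4.40001560e-04,  7.73594709e-02,
        -5.95243328e-01],
       [-7.73607064e-02,  5.03184332e-03,  9.96990472e-01,
        -1.23538858e+00],
       [ 0.00000000e+00,  0.00000000e+00,  0.00000000e+00,
         1.00000000e+00]])}
side {'mtx': array([[576.24526164,   0.        , 323.1399489 ],
       [  0.        , 576.24526164, 242.73795857],
       [  0.        ,   0.        ,   1.        ]]), 'extrinsics': array([[ 9.71572525e-01, -2.36741735e-01,  4.24605909e-04,
        -5.72155401e-01],
       [ 1.43917138e-01,  5.92048663e-01,  7.92947815e-01,
        -1.01183481e-01],
       [-1.87975229e-01, -7.70345203e-01,  6.09289407e-01,
        -1.06871476e+00],
       [ 0.00000000e+00,  0.00000000e+00,  0.00000000e+00,
         1.00000000e+00]])}
```

View pics/top0.png

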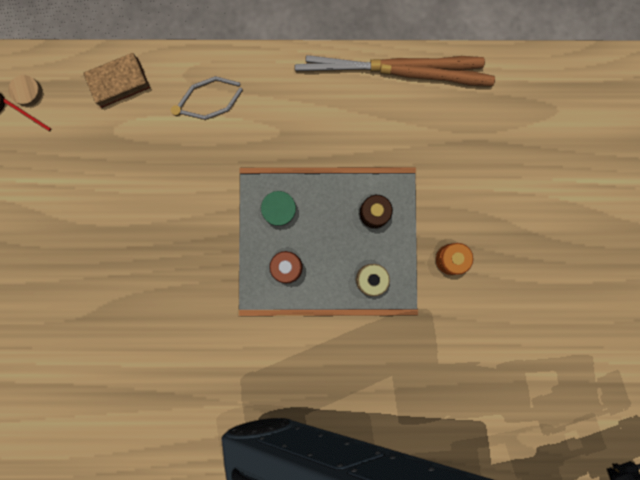

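View pics/side0.png

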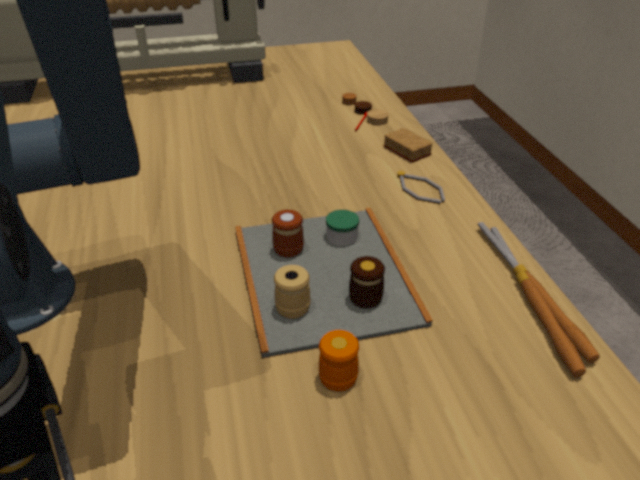

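Candidates in the top view: dark brown with brass inlay at (377,210), the orange look-alike at (455,258), red-brown with white inlay at (285,267), and pale with black inlay at (373,280). The green tin is at (279,209). I choose (377,210), which is (367,267) in the side view, and check it in a close crop.

```bash
cat > h.py <<'E'
import numpy as np
def ray(m,u,v):
    K=m["mtx"];E=m["extrinsics"];R=E[:3,:3];t=E[:3,3]
    d=np.array([(u-K[0,2])/K[0,0],-(v-K[1,2])/K[1,1],-1.]);
    return -R.T@t,R.T@d
def atz(m,u,v,z):
    c,d=ray(m,u,v);return c+d*(z-c[2])/d[2]
def atd(m,u,v,dep):
    c,d=ray(m,u,v);return c+d*dep
E
python3 - <<'E'
from rig import robot
import cv2,numpy as np
from h import *
a=cv2.imread("pics/top0.png");b=cv2.imread("pics/side0.png")
A=cv2.resize(a[180:240,347:407],(400,400),interpolation=cv2.INTER_CUBIC)
B=cv2.resize(b[245:315,332:402],(400,400),interpolation=cv2.INTER_CUBIC)
cv2.imwrite("pics/crop0.png",np.hstack([A,B]))
for n,pts in(("top",dict(w=(377,210),c=(285,267),m=(373.5,280),t=(279,209),o=(458,258),board=(330,240))),("side",dict(w=(368,266),c=(287,217),m=(292,275)))):
    m=robot.camera_model(n);d=np.load(f"pics/{n}0.npy")
    for k,(u,v) in pts.items():
        dd=np.median(d[int(v)-1:int(v)+2,int(u)-1:int(u)+2]);print(n,k,atd(m,u,v,dd).round(4))
# brass blob in both
for n,im,(x0,y0,x1,y1),zz in(("top",a,(355,190,400,232),0.09),("side",b,(350,255,388,280),0.09)):
    h=cv2.cvtColor(im,cv2.COLOR_BGR2HSV)[y0:y1,x0:x1]
    M=(h[...,2]>130)&(h[...,1]>110)&(h[...,0]>15)&(h[...,0]<32)
    v,u=np.nonzero(M);print(n,len(u),u.mean()+x0,v.mean()+y0,[atz(robot.camera_model(n),u.mean()+x0,v.mean()+y0,z).round(4) for z in(.085,.09,.095)])
E
```

```text
top w [ 0.6252 -0.1666  0.0891]
top c [0.5163 0.0088 0.0903]
top m [ 0.4917 -0.1592  0.0878]
top t [0.6302 0.0229 0.0593]
top o [ 0.5337 -0.3222  0.0798]
top board [ 0.5722 -0.0776  0.0125]
side w [ 0.6277 -0.17    0.0896]
side c [0.5181 0.0046 0.0928]
side m [ 0.495  -0.1606  0.0882]
top 119 376.60504201680675 209.39495798319328 [array([ 0.6268, -0.1662,  0.085 ]), array([ 0.6263, -0.1657,  0.09  ]), array([ 0.6257, -0.1653,  0.095 ])]
side 92 367.19565217391306 265.1195652173913 [array([ 0.6289, -0.1621,  0.085 ]), array([ 0.6269, -0.1678,  0.09  ]), array([ 0.6249, -0.1735,  0.095 ])]
```

View pics/crop0.png

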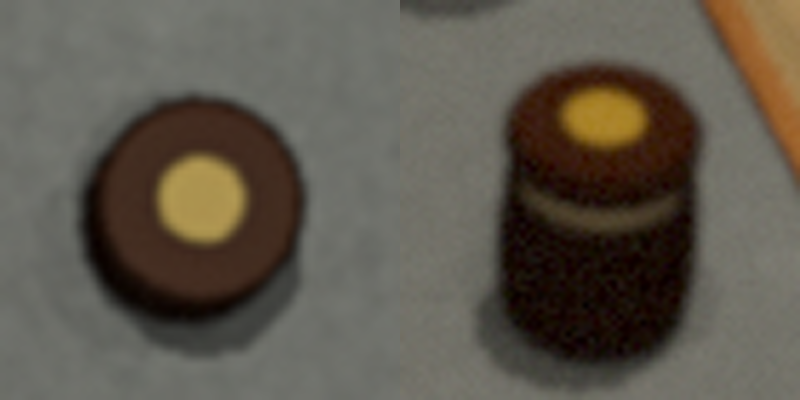

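The crop confirms it: dark brown lid and body, brass inlay, collar visible. The lid top is near (0.6265, -0.1665, 0.089). I'll travel there at the present height with the fingers closed.

Emit:
arm_command(targets=[[4,-2,0,0,0],[9,-4.5,0,0,0],[14,-7,0,0,0],[19,-9.5,0,0,0],[24,-12,0,0,0]], newtons=20)

```text
time: 0.72
position: [0.3863, -0.4035, 0.2222]
tool_rot: [0.988, 0.158, -0.0, -0.0]
ft_force: [0.5, 0.2, 0.6]
grip_width: 0.0451
```

Emit:
arm_command(targets=[[5,-2.5,0,0,0],[10,-5,0,0,0],[15,-7.5,0,0,0],[20,-10,0,0,0],[24,-12,0,0,0]])

```text
time: 1.35
position: [0.5772, -0.2143, 0.2221]
tool_rot: [0.987, 0.158, -0.0, -0.0]
ft_force: [0.5, 0.5, 0.4]
grip_width: 0.0017
```

Emit:
arm_command(targets=[[4,-2,2,0,0],[6.2,-3.1,5,0,0],[6.2,-3.1,8,0,0],[6.2,-3.1,8,0,0],[6.2,-3.1,8,0,0]])

```text
time: 1.98
position: [0.6257, -0.168, 0.1432]
tool_rot: [0.988, 0.158, 0.0, 0.0]
ft_force: [-0.2, -1.0, -0.2]
grip_width: 0.0001
```

Run:
```python
from rig import robot
import cv2,numpy as np
o=robot.get_obs();print(o['time'],o['position'],o['ft_force'],o['grip_width'],o['joint_velocities'].round(3))
for n in("wrist","side"):
    p,d=robot.camera(n)
    if n=="side": p=cv2.resize(p[180:330,240:440],(800,600),interpolation=cv2.INTER_CUBIC)
    cv2.imwrite(f"pics/{n}1.png",p[:,:,::-1])
```

```text
1.975 [ 0.62569846 -0.16799498  0.14323026] [-0.18545479 -0.97075777 -0.18440044] 0.00013563652221913752 [-0.007 -0.022 -0.014 -0.001 -0.003  0.001]
```

View pics/wrist1.png

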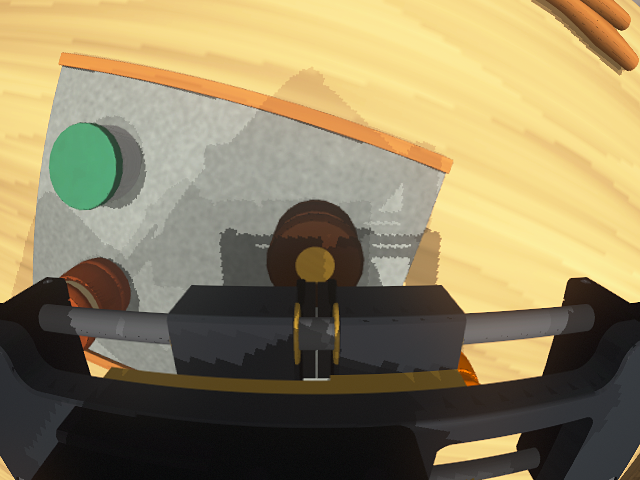

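View pics/side1.png

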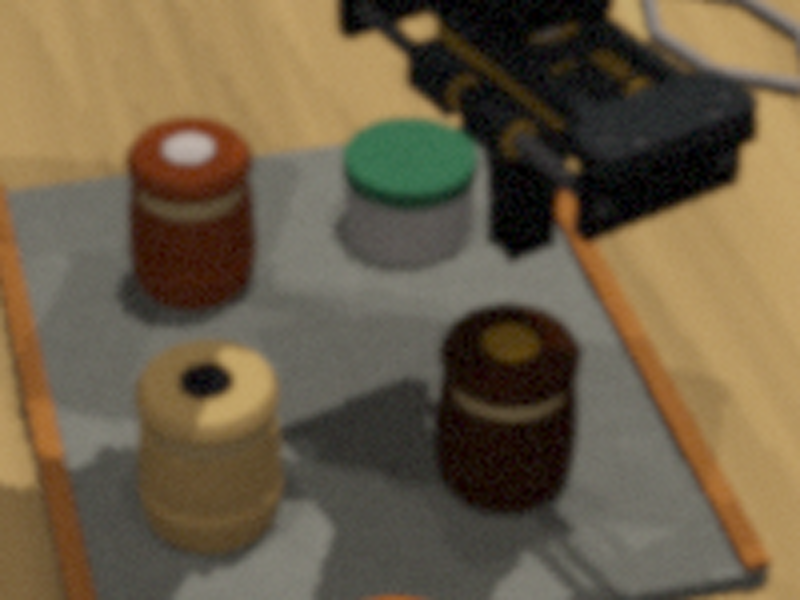

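Wrist view: the closed fingers at (317,285) line up with the brass inlay at (315,265). In the side crop the fingertip at (520,245) is straight above the inlay at (510,342). Fine so far, so I descend to just above the lid and then go slowly.

Emit:
arm_command(targets=[[0,0,2,0,0],[0,0,3.5,0,0],[0,0,4.4,0,0],[0,0,4.7,0,0],[0,0,4.7,0,0]])

```text
time: 2.7
position: [0.6255, -0.1676, 0.0956]
tool_rot: [0.987, 0.158, 0.0, 0.0]
ft_force: [-0.1, 0.0, 0.1]
grip_width: 0.0007
```

Emit:
arm_command(targets=[[0,0,0.1,0,0],[0,0,0.2,0,0],[0,0,0.3,0,0],[0,0,0.4,0,0],[0,0,0.5,0,0]])

```text
time: 3.32
position: [0.6253, -0.1675, 0.0905]
tool_rot: [0.987, 0.158, -0.0, 0.0]
ft_force: [-0.3, 0.4, -0.1]
grip_width: 0.0001
```

Emit:
arm_command(targets=[[0,0,0.1,0,0],[0,0,0.2,0,0],[0,0,0.3,0,0],[0,0,0.4,0,0]])

```text
time: 3.82
position: [0.6254, -0.1675, 0.0868]
tool_rot: [0.987, 0.158, 0.0, 0.0]
ft_force: [-1.4, 0.9, 2.5]
grip_width: 0.0002
```

In contact at about 3 N, so the lid is sinking.

Emit:
arm_command(targets=[[0,0,0.1,0,0],[0,0,0.2,0,0],[0,0,0.3,0,0],[0,0,0.4,0,0]])

```text
time: 4.32
position: [0.6253, -0.1675, 0.0825]
tool_rot: [0.987, 0.158, -0.0, -0.0]
ft_force: [-0.9, -0.2, 2.7]
grip_width: 0.0006
```

Emit:
arm_command(targets=[[0,0,0.05,0,0],[0,0,0.1,0,0],[0,0,0.15,0,0],[0,0,0.2,0,0]])

```text
time: 4.82
position: [0.6254, -0.1675, 0.0805]
tool_rot: [0.987, 0.158, 0.0, 0.0]
ft_force: [-0.8, 0.3, 3.1]
grip_width: 0.0004
```

Emit:
arm_command(targets=[[0,0,0.04,0,0],[0,0,0.08,0,0],[0,0,0.12,0,0]])

```text
time: 5.2
position: [0.6254, -0.1675, 0.0794]
tool_rot: [0.987, 0.158, 0.0, 0.0]
ft_force: [-1.4, 0.8, 5.0]
grip_width: 0.0005
```

Emit:
arm_command(targets=[[0,0,0.03,0,0],[0,0,0.05,0,0]])

```text
time: 5.45
position: [0.6254, -0.1675, 0.0794]
tool_rot: [0.987, 0.158, 0.0, 0.0]
ft_force: [-2.2, 0.9, 6.8]
grip_width: 0.0004
```

Position has stopped at 0.0794 (home is expected at 0.079) and force is rising. One more small nudge to confirm the hard stop.

Emit:
arm_command(targets=[[0,0,0.04,0,0],[0,0,0.08,0,0],[0,0,0.08,0,0]])

```text
time: 5.82
position: [0.6254, -0.1675, 0.0794]
tool_rot: [0.987, 0.158, 0.0, 0.0]
ft_force: [-2.7, 0.4, 9.6]
grip_width: 0.0003
```

Hard stop: the force went from 6.8 to 9.6 N without movement. Withdrawing straight up, slowly at first.

Emit:
arm_command(targets=[[0,0,-0.15,0,0],[0,0,-0.4,0,0],[0,0,-1.5,0,0],[0,0,-4,0,0],[0,0,-8,0,0]])

```text
time: 6.45
position: [0.6244, -0.1671, 0.1577]
tool_rot: [0.987, 0.158, -0.001, -0.001]
ft_force: [0.6, -0.2, -1.3]
grip_width: 0.0006
```

Emit:
arm_command(targets=[[-2,1,-5,0,0],[-6,3,-8,0,0],[-11,5.5,-8,0,0],[-16,8,-8,0,0],[-20,10,-8,0,0]])

```text
time: 7.08
position: [0.465, -0.3262, 0.2388]
tool_rot: [0.988, 0.157, 0.0, 0.001]
ft_force: [0.2, -0.9, -0.2]
grip_width: 0.0002
```

Run:
```python
from rig import robot
import cv2,numpy as np
from h import *
for n in("top","side"):
    p,d=robot.camera(n);cv2.imwrite(f"pics/{n}2.png",p[:,:,::-1]);np.save(f"pics/{n}2.npy",d)
    m=robot.camera_model(n);d0=np.load(f"pics/{n}0.npy")
    for k,(u,v) in (dict(w=(377,210),c=(285,267),m=(373,280),t=(279,209)) if n=="top" else dict(w=(367,267),c=(287,217),m=(292,275))).items():
        print(n,k,*[atd(m,u,v,np.median(x[v-2:v+3,u-2:u+3])).round(4) for x in(d0,d)])
a=[cv2.imread(f"pics/side{i}.png")[200:320,260:400] for i in(0,2)]
b=[cv2.imread(f"pics/top{i}.png")[160:320,235:435] for i in(0,2)]
r=np.vstack([np.hstack([cv2.resize(x,(350,300),interpolation=2) for x in a]),np.hstack([cv2.resize(x,(350,280),interpolation=2) for x in b])])
cv2.imwrite("pics/cmp2.png",r)
o=robot.get_obs();print(o['time'],o['position'],o['ft_force'])
```

```text
top w [ 0.6252 -0.1666  0.0886] [ 0.6263 -0.1675  0.0787]
top c [0.5163 0.0088 0.0912] [0.5163 0.0088 0.0912]
top m [ 0.4917 -0.1582  0.088 ] [ 0.4917 -0.1581  0.0887]
top t [0.6302 0.0229 0.0592] [0.6304 0.023  0.0578]
side w [ 0.625  -0.1727  0.0901] [ 0.6288 -0.1618  0.0805]
side c [0.5181 0.0046 0.0928] [ 0.4588 -0.3565  0.3481]
side m [ 0.4949 -0.161   0.0886] [ 0.4645 -0.3402  0.2447]
7.175 [ 0.46369573 -0.32801843  0.23866255] [0.74683951 0.83474657 0.60082841]
```

View pics/cmp2.png

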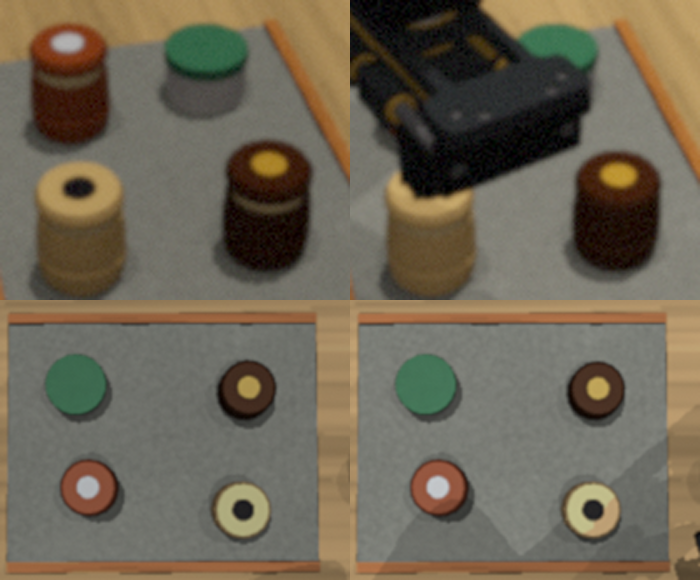

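The collar is gone in the right-hand side crop, around (616,205), and the lid top has dropped about 10 mm to 0.079. The body's foot stays at the same pixel. In the top view the other boxes and the tin have not moved.

Run:
```python
from rig import robot
print(robot.hand_in())
```

```text
the job is handed in; nothing more can be done
None
```

The walnut box is closed, and I handed the job in at about 7.2 s of the 29 s allowed. I pressed the lid at its centre with closed fingertips. It sank at about 3 N and stopped hard at z = 0.0794 m. A last push to 9.6 N did not move it further. I then withdrew straight up and clear of the boxes.

- **Walnut lid:** The top camera's depth puts the lid top at about 0.079 m, which is the height expected when home, down from about 0.089 m. The pale collar is no longer visible, and the box's foot has not shifted in the pictures.
- **Other items:** In the top view the pale box, the red-brown box and the tin are unmoved, with their lid heights unchanged to within about 1.5 mm of camera noise.
- **Check that did not work:** In the final side view the gripper hid the red-brown box and most of the pale lid. For those two, the after-check rests on the top camera alone.

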